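Load a sample cylinder between the centres of a rotator

ROBOT

A 6-joint arm with a two-finger parallel gripper is mounted at the origin on the work surface. World frame = base frame: x ahead of the robot, y to its left, z up, the work surface at z = 0. Lengths are in m, angles in rad, forces in N, time in s.
With the tool pointing down it reaches from about 0.35 to 0.975 m from the base axis. Payload 4.9 kg.
Tool frame: the origin (TCP) lies on the centre line of the jaws, within the pads' length; the fingertips stand 8 mm ahead of it and the grasp point (between the pads) lies 11 mm behind it; z points along the fingers, y is the direction in which the jaws open and shut (so a half turn about z gives the same grasp; the last joint's range is limited). The gripper opens to 85 mm and grips with 20 to 120 N. Pads are 22 mm wide; open, the fingers measure 114 mm over their backs; the gripper's body (76 mm by 85 mm) begins 54 mm behind the grasp point. The pads swing forward as they close: fully open they stand 13 mm farther back than shut.
Start: joints at [-1.282, 0.053, 1.613, -0, 1.476, -0.119], TCP at [0.248, -0.574, 0.239] pointing down, gripper open.
Joint ranges: [-3.01, 3.01], [-1.01, 2.22], [0.06, 2.58], [-1.02, 4.17], [0.09, 2.62], [-3.14, 3.14]. Speed limits (rad/s): [2.57, 2.57, 3.14, 3.14, 3.14, 3.14].

INTERFACE

Orientations are given as a rotation vector (axis times angle).
In Python, from station import get_obs, get_image, calibration, finish_job gives the robot as it stands. The module is installed in compiled form; this text tells all that it offers.
- The arm moves only by the shell command python3 -m jog 'ROWS' [FORCE]. ROWS is JSON, a list of rows, each a list of 7 numbers: the shift along the tool's x, y, z in cm, then the turn, a rotation vector about the tool's x, y, z in rad, then the closure in counts, from 0 (fully open) to 255 (shut). In form: [[dx, dy, dz, ax, ay, az, jaw], ...]. A call has 1 to 8 rows; each row is the pose to reach, as a shift and turn from the pose measured when the call began, along the tool's axes at that moment; what a row does not reach only later rows make up. A row lasts 1/12 s, in which the tool goes at most 41.7 mm and 7.16 degrees, less where a joint would pass 70% of its speed; a pose out of reach is approached as far as the arm can. A call with a gripper value outside its range is refused whole. The fingers move at their own pace and stop on an object; FORCE is the grip in N (left out, the last holds). Time passes only in rows, so rows that repeat a pose let the fingers close. It gives the time, the measured TCP pose, the force and the opening at its end, in the units of the state.
- get_obs(): the state, without advancing time (a new reading comes with each control period).
- get_image(name): name is "side" or "top" or "wrist"; returns the picture (384x512x3 uint8, red, green, blue); there is no depth.
- calibration(name): a dict with "vfov" (degrees; the focal length in pixels is half the picture's height over the tangent of half this angle, whatever the lens; pixels are square), "cx", "cy" (the principal point, pixels), "R" (3x3) and "t" (3): a world point X has camera coordinates R X + t. Camera axes: x right, y down, z forward; pixel columns grow to the right and rows downward; lengths in m; the calibration is good to about 2 mm. The wrist camera is an equidistant fisheye: a pixel r from the principal point sees the ray r / f radians off the axis. A picture is of the moment at which its call begins: read the wrist's pose just before it. calibration takes no time and is no camera call; for the wrist camera it gives the pose at the moment of the call.
- finish_job(): hands the job in, once; it reports no verdict.
The state is a dict: "t": time; "q": joint angles; "dq": joint speeds; "effort": joint torques, N m; "tool_pos": TCP position; "tool_rot": TCP orientation; "contact_force": force on the tool from outside, world axes, zero at the start; "wrist_torque": the same for the moment, N m; "opening": finger opening in m.
Only numpy, scipy, OpenCV 4.12 (cv2) and the standard library are available. Lean on these libraries where they do the work, as an engineer would, in place of code of your own. Each camera call takes 0.05 s, during which the arm holds its last target. There are 200 camera calls.

TASK

Load the long sample cylinder into the rotator: without lifting it, roll it gently from the loading shelf down into the groove, then push the sliding tailstock up until the cylinder is held between the two centres with no end play, and then turn the tailstock's clamp knob clockwise to its stop. Leave everything else on the bench and the shelf where it is.

Things in the scene. Friction and masses are not known exactly. Their poses are not given: they have to be found in the camera images.
- rotator: White bench machine, 210 x 410 mm, fixed to the bench; its position and yaw vary. Origin at bench height below its centre line. x: across it, away from the robot at yaw 0; y: along the centre line, from tailstock to headstock; z up. Centre line: x = 0, z = 60.6 mm. White rail at the far side, x = 36 to 50, top z = 63 mm. Below, lengths in mm are in this frame.
- shelf_edge (a point): Middle of the loading shelf's edge at the groove, x = -17, z = 45. The level shelf spans x = -160 to -17, y = -210 to 136, with a 5 mm lip at x = -160 to -154. Beyond the edge an aluminium groove runs along y (near side falls at 30 degrees, far side rises at 50 degrees to z = 63). It carries the cylinder with its axis on the centre line, 6.4 mm lower than on the shelf.
- head_tip (a point): Tip of the headstock's fixed steel cone (centre), y = 119, on the centre line. The cone is 16 mm long, 6 mm wide at the tip, 26 mm at the root, and points to -y out of a white block (x = -45 to 45, y = 135 to 187, top z = 115). The cylinder must lie wholly on the -y side of this tip as it rolls into the groove.
- cylinder: Long sample cylinder, aluminium with black ends, 150 mm long, 44 mm thick, about 0.3 kg, lying on the loading shelf, free to roll. Origin at its middle, on its axis; own y along its axis. The ends are alike: each has a central socket 22 mm wide, 14 mm deep, which takes a cone 12.8 mm deep. It slides along the groove when pushed. Held between both cones its origin is at y = 56.8.
- tailstock (a joint): Slide of the tailstock, a dark steel block 60 x 60 mm (x = -30 to 30, z = 46 to 98) over the groove. In m: 0 = fully back, grows towards the headstock; starts at 0 to 0.04. It stays where it is left; pushing takes 5 to 7 N, whatever the knob's angle. At 0.130 the cylinder is held between both cones without play; its own end stop is at 0.150.
- tail_tip (a point): Tip of the tailstock's steel cone, like the headstock's but pointing to +y, on the centre line; at y = -135.4 when the slide is at 0.
- tail_back (a point): Point on the middle line of the tailstock's free back face (looking to -y), at z = 85, 13 mm under its top edge; at y = -211.4 when the slide is at 0.
- clamp (a joint): Clamp knob on top of the tailstock, in rad: 0 = free, grows as it is turned clockwise seen from above, stop at 1.4 = locked. It starts at 0 to 0.2. Turning takes about 0.05 N m and it stays where it is left. At 0 its bar lies across the machine (along the rotator's x).
- clamp_grip (a point): Point to grip on the clamp knob: on its upright axis at z = 117, the mid-height of its black bar, which is 58 mm long, 14 mm wide and 22 mm high (z = 106 to 128). It is 30 mm from the tailstock's back face and travels with the tailstock.
- short_cylinder: Bystander: a like cylinder but only 90 mm long, standing upright on the bench beyond the rotator. Origin at its underside.
- jar: Bystander: small jar, 34 mm wide and 45 mm high, standing on the loading shelf near the tailstock end. Origin at its underside.
- wrench: Bystander: steel wrench 140 mm long lying beyond the rotator.
- tip_box: Bystander: grey closed box 80 x 120 x 50 mm beyond the rotator. Origin at its underside.
- bottle_a: Bystander: amber bottle 64 mm wide, 150 mm high, at the left side of the bench.
- bottle_b: Bystander: white bottle 64 mm wide, 130 mm high, at the left side of the bench.
Mind the look-alikes: they are no part of the job. What is shaped like the cylinder but blue or red is not meant.

How it is judged:
On the way, in this order (a step that is already met when the one before it is completed fails the run):
1. the cylinder lies in the groove, on the centre line (x of cylinder in the frame of rotator between -0.003 and 0.003 m and z of cylinder in the frame of rotator between 0.0576 and 0.0636 m and angle between the y axis of cylinder and the y axis of rotator, either way round below 0.04 rad), for 0.2 s.
2. the tailstock is up and the cylinder is held between both centres (all of step 1 and y of cylinder in the frame of rotator between 0.0528 and 0.06 m and value of joint tailstock between 0.1265 and 0.1345 m), for 0.2 s.
3. the clamp knob is turned to its stop (value of joint clamp above 1.2 rad), for 0.2 s.
At the end, for the whole second after the job is handed in: The cylinder lies at rest on the centre line (within 3 mm and 0.04 rad), its middle at y = 52.8 to 60 mm in the rotator's frame, the tailstock at 0.1265 to 0.1345 m (so both cones are in its sockets with at most about 3.5 mm of end play), and the clamp knob is beyond 1.2 rad (all of step 2 and value of joint clamp above 1.2 rad and linear speed of cylinder below 0.02 m/s and velocity of joint tailstock below 0.01 m/s); the robot touches nothing.
It fails at once if the cylinder is not rolled gently (faster than 0.6 m/s) (linear speed of cylinder above 0.6 m/s).
It fails at once if the cylinder is lifted (its axis over 80 mm high; 67 mm on the shelf) (height (world z) of cylinder above 0.08 m).
It fails at once if the cylinder falls off the machine (height (world z) of cylinder below 0.045 m).
It fails at once if a bystander is moved by more than 30 mm (distance of any of short_cylinder, jar, wrench, tip_box, bottle_a, bottle_b from where it was at the start of the episode above 0.03 m).
It also fails if it takes over 58 s, if anything falls off the work surface, if the arm or the gripper's body presses on something with over 40 N, if the wrist force passes 120 N, or if a joint passes its speed limit or range.

## Working session

There is one attempt and no reset: what is moved stays moved. The work goes in short steps, Python scripts to look and compute and a shell command to move; the robot and the scene stay as the last step left them, time stands still between calls to the robot, and variables do not carry over. Pictures are saved under pics/ and viewed, about 8 in all and at most 12, crops included, and the job is handed in when it is done.

```bash
mkdir -p pics; cat > h.py <<'E'
import numpy as np, cv2
from station import get_obs,get_image,calibration
from scipy.spatial.transform import Rotation as Ro
def save(n,f):
    im=get_image(n); cv2.imwrite('pics/'+f,im[:,:,::-1]); return im
def ray(n,px,c=None):
    c=c or calibration(n); f=192/np.tan(np.radians(c['vfov']/2))
    u=(px[0]-c['cx'])/f; v=(px[1]-c['cy'])/f
    if n=='wrist':
        r=np.hypot(u,v); s=np.sin(r)/max(r,1e-9); d=np.array([u*s,v*s,np.cos(r)])
    else: d=np.array([u,v,1.])
    R=np.array(c['R']); return -R.T@np.array(c['t']), R.T@d
def at(n,px,z,c=None):
    o,d=ray(n,px,c); return o+d*(z-o[2])/d[2]
def proj(n,X,c=None):
    c=c or calibration(n); f=192/np.tan(np.radians(c['vfov']/2))
    p=np.array(c['R'])@np.array(X)+np.array(c['t'])
    if n=='wrist':
        a=np.arctan2(np.hypot(p[0],p[1]),p[2]); k=f*a/np.hypot(p[0],p[1])
    else: k=f/p[2]
    return c['cx']+k*p[0],c['cy']+k*p[1]
def delta(tgt,rot=None):
    o=get_obs(); R=Ro.from_rotvec(o['tool_rot'])
    s=R.inv().apply(np.array(tgt)-o['tool_pos'])*100
    t=np.zeros(3) if rot is None else (R.inv()*rot).as_rotvec()
    return np.round(s,2),np.round(t,3)
E
python3 - <<'E'
from h import *
a=save('top','top1.png'); b=save('side','side1.png')
o=get_obs(); print(o['t'],o['tool_pos'],Ro.from_rotvec(o['tool_rot']).as_matrix().round(3))
for n in ('top','side'):
    c=calibration(n); print(n,c['vfov'],-np.array(c['R']).T@c['t'],np.round(c['R'],3))
E
```

```text
0.1 [ 0.24768035 -0.57324234  0.23820457] [[ 0.918  0.397 -0.001]
 [ 0.397 -0.918  0.002]
 [ 0.    -0.002 -1.   ]]
top 55.130141051342534 [0.27627789 0.08504613 1.15488339] [[-0.006 -1.     0.002]
 [-0.977  0.005 -0.213]
 [ 0.213 -0.003 -0.977]]
side 43.425192283253885 [-0.153799    0.83793442  0.77566099] [[-0.773 -0.635 -0.004]
 [-0.348  0.43  -0.833]
 [ 0.531 -0.642 -0.553]]
```

View pics/top1.png

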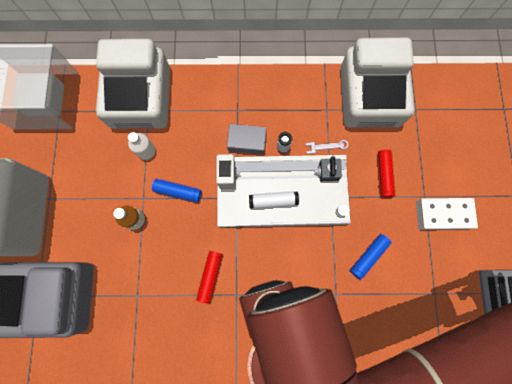

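View pics/side1.png

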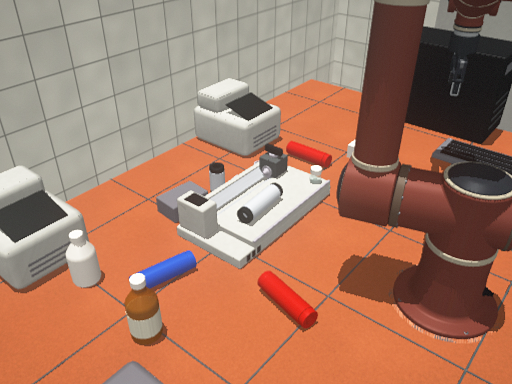

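The top view shows the rotator at about cols 217-350, rows 155-227, with the headstock at left (226,172), tailstock at right (330,168), cylinder at (274,200) and jar at (342,211). I'll zoom in for the pose.

```bash
python3 - <<'E'
import cv2
im=cv2.imread('pics/top1.png')[145:235,210:360]; cv2.imwrite('pics/topz.png',cv2.resize(im,None,fx=5.3,fy=5.3,interpolation=cv2.INTER_CUBIC))
E
```

```text
(no output)
```

View pics/topz.png

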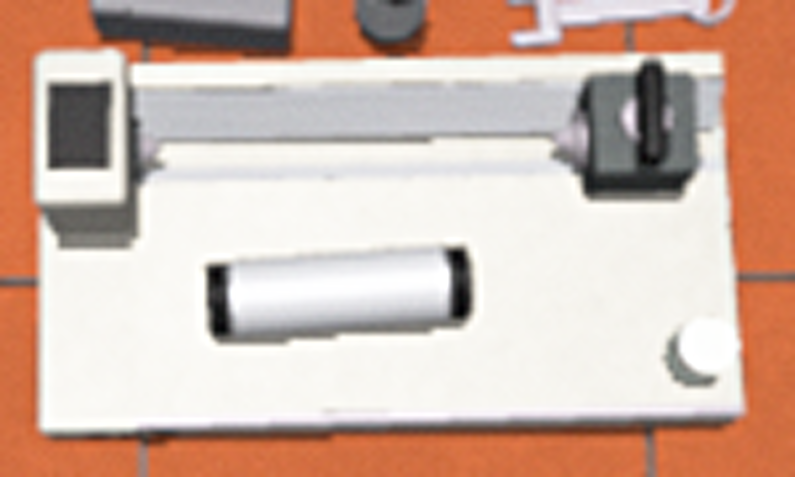

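```bash
cat > fit.py <<'E'
from h import *
from scipy.optimize import least_squares
c=calibration('top')
P=[((742,410),(-160,-210,50)),((722,55),(50,-210,63)),((35,52),(45,187,115)),((122,52),(45,135,115)),((128,203),(-45,135,115)),((35,207),(-45,187,115))]
T=[((585,75),(30,60,98)),((690,72),(30,0,98)),((697,170),(-30,0,98)),((585,172),(-30,60,98)),((652,112),(0,30,128))]
px=lambda q:np.array([210+q[0]/5.3,145+q[1]/5.3])
def W(p,X): 
    return np.r_[Ro.from_euler('z',p[2]).as_matrix()[:2,:2]@np.array(X[:2])/1e3+p[:2],X[2]/1e3]
def res(p):
    r=[np.array(proj('top',W(p,X),c))-px(q) for q,X in P]
    r+=[np.array(proj('top',W(p,(X[0],X[1]-211.4+p[3]*1e3,X[2])),c))-px(q) for q,X in T]
    return np.ravel(r)
s=least_squares(res,[.5,0,0,.02],loss='soft_l1'); print(s.x, res(s.x).reshape(-1,2).round(1))
p=s.x
iv=lambda w:(Ro.from_euler('z',-p[2]).as_matrix()@(np.r_[w[:2]-p[:2],w[2]])*1e3).round(1)
for q in [(218,302),(462,284)]: print('cylend',iv(at('top',px(q),.069,c)))
print('jar',iv(at('top',px((708,346)),.090,c)))
E
python3 fit.py
```

```text
[0.56620767 0.01688803 0.01923481 0.02923917] [[ 0.3  0.8]
 [-0.2 -0.2]
 [-0.4 -0.2]
 [ 0.8 -0.7]
 [-0.   0.5]
 [-0.4  0.2]
 [-0.3 -0.5]
 [-0.1 -0.4]
 [ 0.   0.6]
 [ 0.9  0.7]
 [-0.3 -0.8]]
cylend [-91.4  87.4  69. ]
cylend [-84.4 -51.1  69. ]
jar [-126.5 -182.9   90. ]
```

```bash
cat >> h.py <<'E'
PR=[0.56620767,0.01688803,0.01923481]
def W(x,y,z,p=None):
    p=p or PR; c,s=np.cos(p[2]),np.sin(p[2]); x,y,z=x/1e3,y/1e3,z/1e3
    return np.array([p[0]+c*x-s*y,p[1]+s*x+c*y,z])
def inv(w,p=None):
    p=p or PR; c,s=np.cos(p[2]),np.sin(p[2]); d=np.array(w)[:2]-p[:2]
    return (np.array([c*d[0]+s*d[1],c*d[1]-s*d[0],w[2]])*1e3).round(1)
def down(yaw,p=None):
    yaw+=(p or PR)[2]; c,s=np.cos(yaw),np.sin(yaw)
    return Ro.from_matrix(np.array([[c,s,0],[s,-c,0],[0,0,-1]]))
E
python3 -c "
from h import *
print(delta(W(-88,18,220),down(np.pi/2+.05)))"
```

```text
(array([ 45.18, -46.54,   1.91]), array([-1.000e-03, -1.000e-03, -1.232e+00]))
```

```bash
R='x'; python3 -m jog '[[45.2,-46.5,1.9,0,0,-1.23,0],[45.2,-46.5,1.9,0,0,-1.23,0],[45.2,-46.5,1.9,0,0,-1.23,0],[45.2,-46.5,1.9,0,0,-1.23,0],[45.2,-46.5,1.9,0,0,-1.23,0],[45.2,-46.5,1.9,0,0,-1.23,0],[45.2,-46.5,1.9,0,0,-1.23,0],[45.2,-46.5,1.9,0,0,-1.23,0]]'; python3 -c "
from h import *
print(delta(W(-88,18,220),down(np.pi/2+.05)))"
```

```text
t: 0.77
tool_pos: [0.3661, -0.2602, 0.2289]
tool_rot: [-2.388, -2.039, -0.001]
contact_force: [0.5, -0.6, -0.1]
opening: 0.0855
(array([30.73,  6.43,  0.94]), array([-0.   , -0.002, -0.227]))
```

```bash
python3 -m jog '[[30.7,6.4,0.9,0,0,-0.227,0],[30.7,6.4,0.9,0,0,-0.227,0],[30.7,6.4,0.9,0,0,-0.227,0],[30.7,6.4,0.9,0,0,-0.227,0],[30.7,6.4,0.9,0,0,-0.227,0],[30.7,6.4,0.9,0,0,-0.227,0],[30.7,6.4,0.9,0,0,-0.227,0],[30.7,6.4,0.9,0,0,-0.227,0]]'; python3 -c "
from h import *
print(delta(W(-88,18,220),down(np.pi/2+.05)))
import pickle
c=calibration('wrist');im=save('wrist','w1.png');pickle.dump(c,open('w1.pkl','wb'))"
```

```text
t: 1.43
tool_pos: [0.4777, 0.0366, 0.2199]
tool_rot: [-2.138, -2.299, -0.003]
contact_force: [1.2, -0.8, 0.0]
opening: 0.0855
(array([-0.34, -0.01, -0.01]), array([-0.   , -0.003,  0.003]))
```

View pics/w1.png

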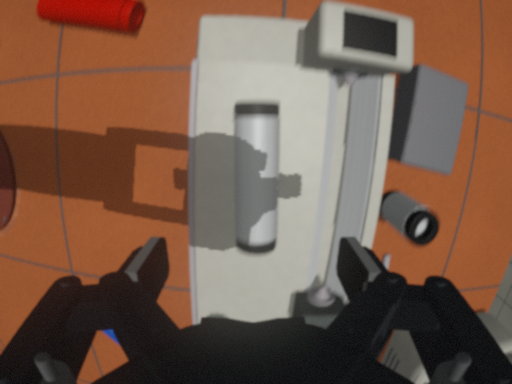

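The wrist view shows the cylinder from about (257,104) to (256,250), the head cone near (346,78) and the tail cone at (320,297).

```bash
python3 -c "
from h import *
import pickle
c=pickle.load(open('w1.pkl','rb'))
for q,z in [((258,104),.08),((256,250),.08),((257,178),.085),((235,178),.067),((279,178),.067)]: print(inv(at('wrist',q,z,c)))
print(proj('wrist',W(0,119,60.6),c),proj('wrist',W(0,-106.2,60.6),c),proj('wrist',W(50,-100,63),c),proj('wrist',W(-160,50,50),c),proj('wrist',W(-45,135,115),c))
print(delta(W(-88,18,120),down(np.pi/2+.04)))
"
```

```text
[-86.5  96.   80. ]
[-80.2 -48.4  80. ]
[-83.7  28.1  85. ]
[-104.9   22.8   67. ]
[-61.4  25.2  67. ]
(np.float64(345.16333851050365), np.float64(89.27447293524689)) (np.float64(320.04162722938713), np.float64(287.53308346200527)) (np.float64(360.3962844797329), np.float64(283.695336596752)) (np.float64(184.46077291110475), np.float64(146.47124345622504)) (np.float64(313.3162428231118), np.float64(59.59293055692288))
(array([-0.58, -0.08,  9.98]), array([-0.   , -0.005,  0.015]))
```

```bash
python3 -c "
from h import *
print(get_obs()['tool_pos'],delta(W(-86,21,75),down(np.pi/2+.04)))"
python3 -m jog '[[-0.2,0,3.6,0,0,0.01,0],[-0.2,0,7.2,0,0,0.01,0],[-0.2,0.1,10.5,0,0,0.01,0],[-0.2,0.1,13,0,0,0.01,0],[-0.2,0.1,14.4,0,0,0.01,0],[-0.2,0.1,14.4,0,0,0.01,60],[-0.2,0.1,14.4,0,0,0.01,85],[-0.2,0.1,14.4,0,0,0.01,85]]' 20; python3 -c "
from h import *
import pickle
print(inv(get_obs()['tool_pos']),delta(W(-86,21,75),down(np.pi/2+.04)))
c=calibration('wrist');im=save('wrist','w2.png');pickle.dump(c,open('w2.pkl','wb'))"
```

```text
[0.47827636 0.03855278 0.21978208] (array([-0.32,  0.14, 14.48]), array([-0.   , -0.005,  0.015]))
t: 2.15
tool_pos: [0.4802, 0.0372, 0.077]
tool_rot: [-2.147, -2.29, -0.007]
contact_force: [1.1, -0.3, 0.3]
opening: 0.0571
[-85.6  22.   77. ] (array([-0.1 , -0.05,  0.2 ]), array([ 0.002, -0.005,  0.005]))
```

View pics/w2.png

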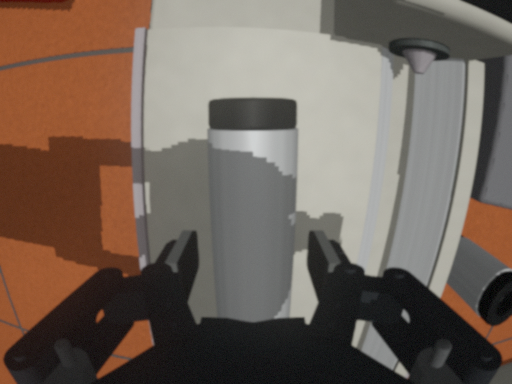

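The fingers straddle the cylinder; its far end edge is at (253,98) and the head cone tip is near (421,72).

```bash
python3 -c "
from h import *
import pickle
c=pickle.load(open('w2.pkl','rb'))
print('tip',inv(at('wrist',(421,73),.0606,c)),'end',inv(at('wrist',(253,98),.085,c)))
o=-np.array(c['R']).T@c['t'];print(inv(o))
for q in [(383,100),(375,200)]: print('edge?',inv(at('wrist',q,.045,c)))
for q in [(145,100),(145,200)]: print('lip?',inv(at('wrist',q,.050,c)))
"
```

```text
tip [  4.1 120.9  60.6] end [-88.2  95.5  85. ]
[-88.4  89.9 210.6]
edge? [-12.1 103.2  45. ]
edge? [-10.   42.2  45. ]
lip? [-148.    95.5   50. ]
lip? [-149.2   37.5   50. ]
```

```bash
sed -i 's/^PR=.*/PR=[0.5702,0.0184,0.0192]/' h.py
python3 -m jog '[[0,0.2,0.2,0,0,0.03,85],[0,0.9,0.2,0,0,0.05,85],[0,1.8,0.2,0,0,0.05,85],[0,2.8,0.2,0,0,0.05,85],[0,3.8,0.2,0,0,0.05,85],[0,4.8,0.2,0,0,0.05,85],[0,5.8,0.2,0,0,0.05,85],[0,6.5,0.2,0,0,0.05,85]]'; python3 -c "
from h import *
print(inv(get_obs()['tool_pos']),delta(W(2,21,75),down(np.pi/2)))"
```

```text
t: 2.87
tool_pos: [0.5591, 0.0421, 0.0923]
tool_rot: [2.193, 2.224, 0.041]
contact_force: [2.6, 5.1, 39.5]
opening: 0.057
[-10.6  23.9  92.3] (array([-0.29,  1.21,  1.77]), array([ 0.031, -0.006, -0.005]))
```

Unexpected upward force and an overshoot; I'll look before doing anything else.

```bash
python3 -c "
from h import *
o=get_obs();print(o['q'],o['dq'],o['tool_pos'],o['contact_force'],o['wrist_torque'])
a=save('wrist','w3.png'); b=save('top','t3.png')[120:240,190:370]
b=cv2.resize(b,(576,384),interpolation=cv2.INTER_CUBIC)
cv2.imwrite('pics/c3.png',cv2.resize(np.hstack([a,b]),None,fx=.73,fy=.73)[:,:,::-1])
o=get_obs();print(o['t'],o['tool_pos'],o['contact_force'])"
```

```text
[-0.06172007  0.01842995  1.90533154  0.00905459  1.18704176 -0.07873388] [ 0.0196005   0.19892529 -0.18871861 -0.00088221 -0.02139424  0.01870857] [0.55909843 0.04207391 0.09233441] [ 2.60476073  5.09704539 39.54919326] [ 0.82446055  0.69853245 -0.14042155]
2.9667 [0.56001431 0.04214017 0.09229512] [ 4.23425343  5.39956272 40.68270998]
```

View pics/c3.png

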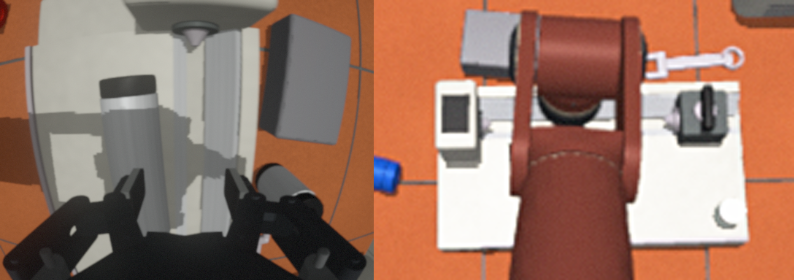

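The near finger climbed the rolling cylinder and now sits on top of it: the cylinder is at cols 105-160 and the gripper centre at col 184. I'll lift clear and then push from behind with closed fingers set lower, so they contact below the axis.

```bash
python3 -m jog '[[0,0,-1.5,0,0,0,85],[0,0,-4,0,0,0,85],[0,-2,-8,0,0,0,120],[0,-4,-11,0,0,0,200],[0,-4,-11,0,0,0,255],[0,-4,-11,0,0,0,255],[0,-4,-11,0,0,0,255],[0,-4,-11,0,0,0,255]]'; python3 -c "
from h import *
import pickle
o=get_obs();print(inv(o['tool_pos']),o['contact_force'],o['opening'])
c=calibration('wrist');im=save('wrist','w4.png');pickle.dump(c,open('w4.pkl','wb'))"
```

```text
t: 3.63
tool_pos: [0.5161, 0.0408, 0.1997]
tool_rot: [2.194, 2.223, 0.042]
contact_force: [-0.6, -0.6, -0.5]
opening: 0.0003
[-53.7  23.5 199.7] [-0.64685351 -0.55578279 -0.4844059 ] 0.00029628521857294064
```

View pics/w4.png

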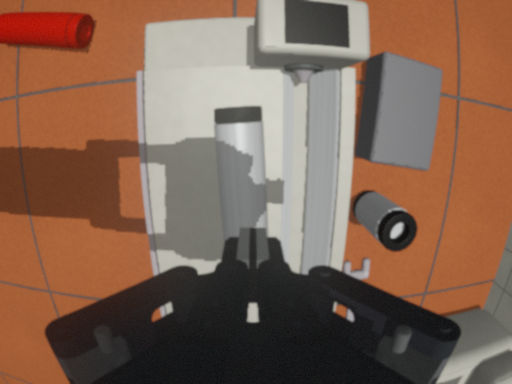

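The cylinder is still on the shelf, axis from (239,115) to (244,215), head tip at (303,82).

```bash
python3 -c "
from h import *
import pickle
c=pickle.load(open('w4.pkl','rb'))
print('tip',inv(at('wrist',(303,82),.0606,c)),'end',inv(at('wrist',(239,107),.085,c)))
for a,b in [((216.5,130),(263,130)),((221,212),(266,212))]: print(inv(at('wrist',a,.067,c)),inv(at('wrist',b,.067,c)))
for q in [(284,100),(286,200)]: print('edge',inv(at('wrist',q,.045,c)))
print(Ro.from_rotvec(get_obs()['tool_rot']).as_matrix().round(3))
print(delta(W(-120,22,130),down(np.pi/2)))
"
```

```text
tip [ -1.8 119.5  60.6] end [-60.1  95.3  85. ]
[-80.7  75.4  67. ] [-39.1  74.8  67. ]
[-78.8  -1.7  67. ] [-36.1  -2.4  67. ]
edge [-17.3 102.9  45. ]
edge [-13.9   2.5  45. ]
[[-0.014  0.999  0.031]
 [ 1.     0.013  0.007]
 [ 0.006  0.031 -1.   ]]
(array([-0.23, -6.82,  6.71]), array([ 0.031, -0.006, -0.006]))
```

```bash
python3 -c "
from h import *
print(delta(W(-108,20,120),down(np.pi)))"
```

```text
(array([-0.43, -5.65,  7.74]), array([ 0.029,  0.019, -1.576]))
```

```bash
python3 -m jog '[[-0.4,-2,0,0,0,-0.6,255],[-0.4,-4,1,0.01,0.01,-1.2,255],[-0.4,-5.6,3,0.03,0.02,-1.576,255],[-0.4,-5.6,4,0.03,0.02,-1.576,255],[-0.4,-5.6,4,0.03,0.02,-1.576,255],[-0.4,-5.6,4,0.03,0.02,-1.576,255],[-0.4,-5.6,4,0.03,0.02,-1.576,255],[-0.4,-5.6,4,0.03,0.02,-1.576,255]]'; python3 -c "
from h import *
print(delta(W(-108,20,62),down(np.pi)),get_obs()['q'])"
```

```text
t: 4.35
tool_pos: [0.4605, 0.0364, 0.1555]
tool_rot: [0.854, 3.018, 0.017]
contact_force: [0.1, -0.1, -0.0]
opening: 0.0002
(array([-0.1 , -0.05,  9.35]), array([ 0.011,  0.005, -0.571])) [-0.08835402 -0.29399906  2.07195818  0.01015048  1.35657191 -1.10996579]
```

```bash
python3 -m jog '[[-0.1,0,0,0.01,0,-0.571,255],[-0.1,0,0,0.01,0,-0.571,255],[-0.1,0,1,0.01,0,-0.571,255],[-0.1,0,3,0.01,0,-0.571,255],[-0.1,0,6,0.01,0,-0.571,255],[-0.1,0,8,0.01,0,-0.571,255],[-0.1,0,9.3,0.01,0,-0.571,255],[-0.1,0,9.3,0.01,0,-0.571,255]]'; python3 -c "
from h import *
print(inv(get_obs()['tool_pos']),delta(W(-40,20,62),down(np.pi)))"
```

```text
t: 5.02
tool_pos: [0.4584, 0.0371, 0.0574]
tool_rot: [0.031, -3.137, -0.001]
contact_force: [-0.6, -0.2, 0.3]
opening: 0.0004
[-111.4   20.8   57.4] (array([-7.14, -0.08, -0.5 ]), array([ 0.001, -0.005,  0.   ]))
```

```bash
python3 -m jog '[[-0.5,0,-0.3,0,-0.005,0,255],[-1.1,0,-0.4,0,-0.005,0,255],[-1.7,0,-0.4,0,-0.005,0,255],[-2.3,0,-0.4,0,-0.005,0,255],[-2.9,0,-0.4,0,-0.005,0,255],[-3.5,0,-0.4,0,-0.005,0,255],[-4.1,0,-0.4,0,-0.005,0,255],[-4.7,0,-0.4,0,-0.005,0,255]]'; python3 -c "
from h import *
o=get_obs()
print(inv(o['tool_pos']),o['contact_force'],delta(W(-38,20,62),down(np.pi)))
import pickle
c=calibration('wrist');im=save('wrist','w5.png');pickle.dump(c,open('w5.pkl','wb'))"
```

```text
t: 5.68
tool_pos: [0.5063, 0.0379, 0.0614]
tool_rot: [-0.031, 3.141, 0.001]
contact_force: [0.3, 0.0, 0.8]
opening: -0.0002
[-63.5  20.8  61.4] [0.25480649 0.01626172 0.83924333] (array([-2.55, -0.08, -0.06]), array([0.001, 0.001, 0.   ]))
```

View pics/w5.png

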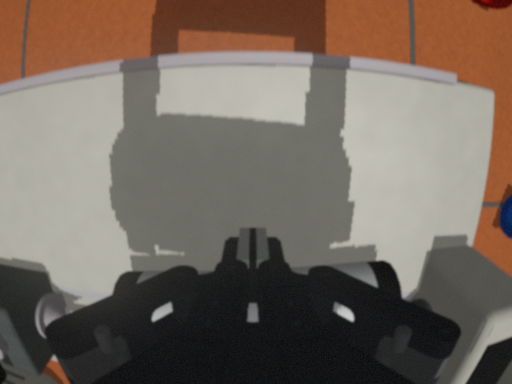

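The cylinder lies just ahead of the fingers, parallel to them (visible ends near (125,280) and (390,275)). Continuing the push.

```bash
python3 -m jog '[[-0.6,0,0,0,0,0,255],[-1.2,0,0,0,0,0,255],[-1.8,0,0,0,0,0,255],[-2.3,0,0,0,0,0,255],[-2.7,0,0,0,0,0,255],[-2.7,0,0,0,0,0,255],[-2.7,0,0,0,0,0,255]]'; python3 -c "
from h import *
o=get_obs()
print(inv(o['tool_pos']),o['contact_force'],delta(W(-60,20,140),down(np.pi)))"
python3 -m jog '[[2.5,0,-3,0,0,0,255],[2.5,0,-7,0,0,0,255],[2.5,0,-10,0,0,0,255],[2.5,0,-14,0,0,0,255],[2.5,0,-15,0,0,0,255],[2.5,0,-15,0,0,0,255]]'
python3 -c "
from h import *
import pickle
c=calibration('wrist');im=save('wrist','w6.png');pickle.dump(c,open('w6.pkl','wb'))
t=save('side','s6.png')[130:260,170:340]
t=cv2.resize(t,(502,384),interpolation=cv2.INTER_CUBIC)
cv2.imwrite('pics/c6.png',cv2.resize(np.hstack([im,t]),None,fx=.78,fy=.78)[:,:,::-1])"
```

```text
t: 6.32
tool_pos: [0.5344, 0.0384, 0.0615]
tool_rot: [-0.031, 3.14, 0.001]
contact_force: [0.3, 0.2, -0.8]
opening: 0.0002
[-35.4  20.7  61.5] [ 0.33767083  0.18549582 -0.75673344] (array([ 2.44, -0.06, -7.85]), array([0.001, 0.002, 0.   ]))
t: 6.82
tool_pos: [0.5116, 0.0377, 0.2167]
tool_rot: [-0.031, 3.13, -0.0]
contact_force: [-0.0, 1.0, -0.8]
opening: 0.0001
```

View pics/c6.png

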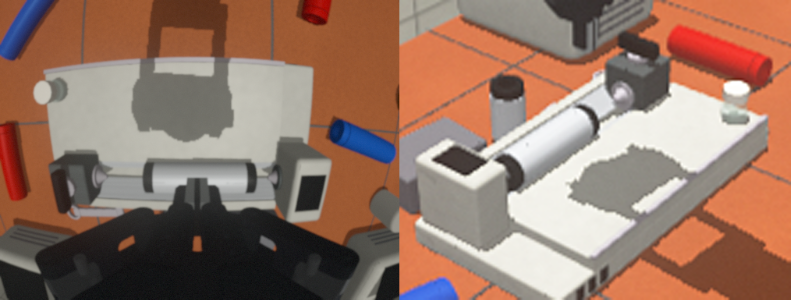

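The cylinder is in the groove between the cones, lying parallel to it. The tailstock is still back, with its bar at the left of the wrist view. Next I go behind the tailstock, turning so that a flat 22 mm finger side faces it.

```bash
python3 -c "
from h import *
print(delta(W(0,-215,190),down(np.pi/2)))"
```

```text
(array([ -6.08, -23.56,   2.11]), array([2.000e-03, 1.000e-03, 1.571e+00]))
```

```bash
python3 -m jog '[[-6.1,-23.6,1.5,0,0,1.571,255],[-6.1,-23.6,1.5,0,0,1.571,255],[-6.1,-23.6,1.5,0,0,1.571,255],[-6.1,-23.6,1.5,0,0,1.571,255],[-6.1,-23.6,1.5,0,0,1.571,255],[-6.1,-23.6,1.5,0,0,1.571,255],[-6.1,-23.6,1.5,0,0,1.571,255],[-6.1,-23.6,1.5,0,0,1.571,255]]'; python3 -c "
from h import *
print(delta(W(0,-215,87),down(np.pi/2)))"
```

```text
t: 7.58
tool_pos: [0.5731, -0.1985, 0.192]
tool_rot: [-1.49, -2.76, -0.002]
contact_force: [0.7, 0.3, 0.6]
opening: -0.0001
(array([ 0.05,  0.22, 10.5 ]), array([-0.002, -0.004,  0.562]))
```

```bash
python3 -m jog '[[0,0.2,0,0,0,0.562,255],[0,0.2,0,0,0,0.562,255],[0,0.2,1,0,0,0.562,255],[0,0.2,3,0,0,0.562,255],[0,0.2,6,0,0,0.562,255],[0,0.2,9,0,0,0.562,255],[0,0.2,10.5,0,0,0.562,255],[0,0.2,10.5,0,0,0.562,255]]'; python3 -c "
from h import *
o=get_obs();print(inv(o['tool_pos']),o['contact_force'],delta(W(0,-195,87),down(np.pi/2)))"
```

```text
t: 8.25
tool_pos: [0.5691, -0.1946, 0.0784]
tool_rot: [-2.188, -2.229, 0.007]
contact_force: [0.3, -0.2, 0.1]
opening: 0.0001
[  -5.2 -212.9   78.4] [ 0.29042112 -0.20800486  0.06609027] (array([ 1.8 ,  0.5 , -0.85]), array([-0.016, -0.01 , -0.001]))
```

```bash
python3 -m jog '[[0.8,0.4,-0.6,0,0,0,255],[1.7,0.5,-0.8,0,0,0,255],[2.6,0.5,-0.8,0,0,0,255],[3.5,0.5,-0.8,0,0,0,255],[4.4,0.5,-0.8,0,0,0,255],[5.3,0.5,-0.8,0,0,0,255],[6.2,0.5,-0.8,0,0,0,255],[7.1,0.5,-0.8,0,0,0,255]]'; python3 -c "
from h import *
o=get_obs();print(inv(o['tool_pos']),o['contact_force'],delta(W(0,-92.4,87),down(np.pi/2)))"
```

```text
t: 8.92
tool_pos: [0.5734, -0.124, 0.0882]
tool_rot: [-2.19, -2.233, 0.009]
contact_force: [0.3, -7.0, -4.4]
opening: -0.0001
[   0.5 -142.5   88.2] [ 0.26902331 -7.02322182 -4.39619725] (array([ 5.  , -0.05,  0.15]), array([-0.014, -0.006,  0.   ]))
```

```bash
python3 -m jog '[[0.7,0,0,0,0,0,255],[1.4,0,0,0,0,0,255],[2.1,0,0,0,0,0,255],[2.8,0,0,0,0,0,255],[3.4,0,0,0,0,0,255],[3.9,0,0,0,0,0,255],[4.2,0,0,0,0,0,255],[4.2,0,0,0,0,0,255]]'; python3 -c "
from h import *
o=get_obs();print(inv(o['tool_pos']),o['contact_force'],delta(W(0,-92.4,87),down(np.pi/2)))"
```

```text
t: 9.58
tool_pos: [0.573, -0.0823, 0.0895]
tool_rot: [-2.191, -2.237, 0.011]
contact_force: [0.5, -5.5, -4.4]
opening: -0.0
[   0.8 -100.7   89.5] [ 0.4828268  -5.54488354 -4.42539614] (array([ 0.83, -0.08,  0.26]), array([-0.013, -0.002,  0.001]))
```

```bash
for i in 1; do python3 -m jog '[[0.2,0,0,0,0,0,255],[0.35,0,0,0,0,0,255],[0.5,0,0,0,0,0,255],[0.5,0,0,0,0,0,255]]'; python3 -m jog '[[0.1,0,0,0,0,0,255],[0.2,0,0,0,0,0,255],[0.2,0,0,0,0,0,255]]'; done
```

```text
t: 9.92
tool_pos: [0.5729, -0.078, 0.0904]
tool_rot: [-2.192, -2.24, 0.015]
contact_force: [-0.2, -6.3, -4.4]
opening: -0.0002
t: 10.17
tool_pos: [0.5729, -0.0769, 0.0912]
tool_rot: [-2.194, -2.244, 0.019]
contact_force: [-1.6, -7.8, -4.3]
opening: -0.0004
```

```bash
python3 -m jog '[[0.1,0,0.2,0,0,0,255],[0.2,0,0.3,0,0,0,255],[0.2,0,0.3,0,0,0,255]]';python3 -m jog '[[0.1,0,0,0,0,0,255],[0.2,0,0,0,0,0,255],[0.2,0,0,0,0,0,255]]'; python3 -c "
from h import *
o=get_obs();print(inv(o['tool_pos']),delta(W(0,-92.4,87),down(np.pi/2)))"
```

```text
t: 10.42
tool_pos: [0.5735, -0.0762, 0.0907]
tool_rot: [2.194, 2.246, -0.022]
contact_force: [-4.0, -7.2, 1.9]
opening: -0.0003
t: 10.67
tool_pos: [0.5738, -0.0752, 0.0924]
tool_rot: [2.19, 2.244, -0.025]
contact_force: [-1.4, -7.6, -0.9]
opening: -0.0
[  1.8 -93.6  92.4] (array([ 0.13, -0.17,  0.54]), array([-0.008,  0.015,  0.005]))
```

```bash
python3 -m jog '[[0.15,0,0.3,0,0.01,0,255],[0.25,0,0.4,0,0.01,0,255],[0.25,0,0.4,0,0.01,0,255]]';python3 -m jog '[[0.15,0,0.1,0,0,0,255],[0.25,0,0.1,0,0,0,255],[0.25,0,0.1,0,0,0,255]]'; python3 -c "
from h import *
o=get_obs();print(inv(o['tool_pos']),delta(W(0,-92.4,87),down(np.pi/2)))"
```

```text
t: 10.92
tool_pos: [0.5749, -0.0742, 0.0915]
tool_rot: [2.19, 2.246, -0.017]
contact_force: [-2.6, -6.7, 2.8]
opening: 0.0004
t: 11.17
tool_pos: [0.5751, -0.0728, 0.0922]
tool_rot: [2.186, 2.244, -0.02]
contact_force: [-1.8, -6.7, -1.4]
opening: 0.0001
[  3.1 -91.3  92.2] (array([-0.1 , -0.31,  0.52]), array([-0.003,  0.015,  0.007]))
```

```bash
python3 -c "
from h import *
import pickle
c=calibration('wrist');im=save('wrist','w7.png');pickle.dump(c,open('w7.pkl','wb'))
t=save('top','t7.png')[145:200,205:345]
t=cv2.resize(t,None,fx=5,fy=5,interpolation=cv2.INTER_CUBIC)
a=np.zeros((275,700,3),np.uint8);a[:]=t
b=np.zeros((300,700,3),np.uint8);b[:, :600]=cv2.resize(im[20:212,64:448],(600,300))
cv2.imwrite('pics/c7.png',np.vstack([a,b])[:,:,::-1])"
```

```text
(no output)
```

View pics/c7.png

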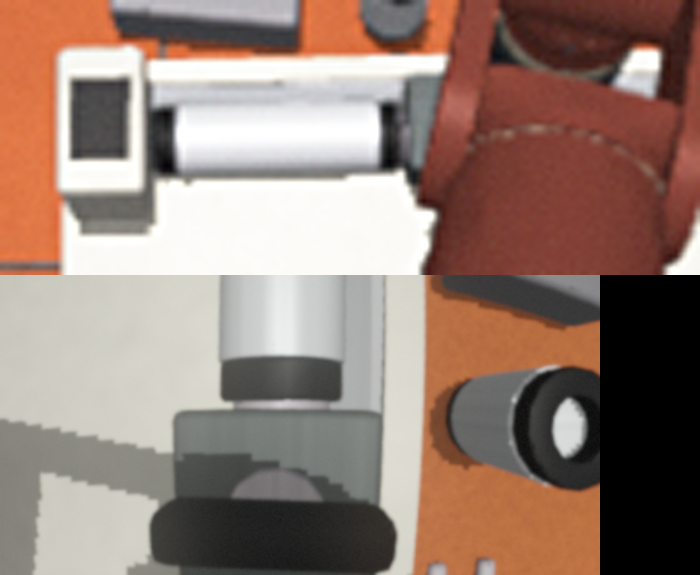

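```bash
python3 -c "
from h import *
print(inv(at('top',(205+397/5,145+135/5),.075)),inv(at('top',(205+405/5,145+100/5),.098)))"
python3 -m jog '[[0.15,-0.1,0.3,0,0.01,0,255],[0.25,-0.2,0.4,0,0.01,0,255],[0.25,-0.2,0.4,0,0.01,0,255]]';python3 -m jog '[[0.15,-0.1,0.2,0,0,0,255],[0.25,-0.1,0.2,0,0,0,255],[0.25,-0.1,0.2,0,0,0,255]]'; python3 -c "
from h import *
o=get_obs();print(inv(o['tool_pos']),delta(W(0,-92.4,87),down(np.pi/2)))"
```

```text
[ -6.5 -17.   75. ] [  8.8 -20.7  98. ]
t: 11.52
tool_pos: [0.5752, -0.0722, 0.0919]
tool_rot: [2.185, 2.244, -0.009]
contact_force: [-1.0, -7.5, 3.1]
opening: 0.0003
t: 11.77
tool_pos: [0.5752, -0.0718, 0.0922]
tool_rot: [2.179, 2.24, -0.013]
contact_force: [-0.7, -10.4, -1.8]
opening: -0.0006
[  3.3 -90.3  92.2] (array([-0.2 , -0.33,  0.52]), array([0.006, 0.018, 0.008]))
```

```bash
python3 -m jog '[[0.2,-0.1,0.1,0,0,0,255],[0.4,-0.2,0.1,0,0,0,255],[0.4,-0.2,0.1,0,0,0,255],[0.4,-0.2,0.1,0,0,0,255]]';python3 -m jog '[[0.3,0,0.1,0,0,0,255],[0.5,0,0.1,0,0,0,255],[0.5,0,0.1,0,0,0,255],[0.5,0,0.1,0,0,0,255]]'; python3 -c "
from h import *
o=get_obs();print(inv(o['tool_pos']),delta(W(0,-92.4,87),down(np.pi/2)))"
```

```text
t: 12.1
tool_pos: [0.5749, -0.0714, 0.0927]
tool_rot: [2.17, 2.233, -0.017]
contact_force: [4.4, -14.1, -7.3]
opening: 0.0002
t: 12.43
tool_pos: [0.575, -0.0711, 0.0929]
tool_rot: [2.163, 2.227, -0.029]
contact_force: [-0.3, -19.5, -5.9]
opening: 0.0002
[  3.1 -89.6  92.9] (array([-0.26, -0.32,  0.59]), array([0.013, 0.039, 0.01 ]))
```

Force climbs to about 20 N with almost no more motion, so the cylinder is seated against both cones. Next I back off, rise and turn to the knob grip.

```bash
python3 -m jog '[[-1,0,0,0,0,0,255],[-2,0,0,0,0,0,255],[-3,0,-2,0,0,0,255],[-3,0,-5,0,0,0,200],[-3,0,-8,0,0,-0.1,130],[-3,0,-10,0,0,-0.2,130],[-3,0,-11,0,0,-0.3,130],[-3,0,-11,0,0,-0.4,130]]'; python3 -c "
from h import *
print(get_obs()['opening'],delta(W(2,-48.6,190),down(np.pi-.03)))"
```

```text
t: 13.1
tool_pos: [0.577, -0.0967, 0.2101]
tool_rot: [1.668, 2.613, -0.034]
contact_force: [0.2, 0.1, -0.3]
opening: 0.0419
0.04188136783813708 (array([6.29, 2.45, 1.73]), array([-0.023,  0.044, -1.125]))
```

```bash
python3 -m jog '[[6.3,2.5,1.7,-0.02,0.04,-1.125,130],[6.3,2.5,1.7,-0.02,0.04,-1.125,130],[6.3,2.5,1.7,-0.02,0.04,-1.125,130],[6.3,2.5,1.7,-0.02,0.04,-1.125,130],[6.3,2.5,1.7,-0.02,0.04,-1.125,130],[6.3,2.5,1.7,-0.02,0.04,-1.125,130],[6.3,2.5,1.7,-0.02,0.04,-1.125,130],[6.3,2.5,1.7,-0.02,0.04,-1.125,130]]'; python3 -c "
from h import *
print(delta(W(2,-48.6,160),down(np.pi-.03)))"
```

```text
t: 13.77
tool_pos: [0.5742, -0.0291, 0.192]
tool_rot: [0.211, 3.126, -0.009]
contact_force: [0.2, 0.2, -0.1]
opening: 0.0421
(array([ 0.11, -0.1 ,  3.2 ]), array([-0.006,  0.008, -0.124]))
```

```bash
python3 -m jog '[[0.1,-0.1,1,0,0,-0.124,130],[0.1,-0.1,2,0,0,-0.124,130],[0.1,-0.1,3,0,0,-0.124,130],[0.1,-0.1,3.2,0,0,-0.124,130],[0.1,-0.1,3.2,0,0,-0.124,130],[0.1,-0.1,3.2,0,0,-0.124,130]]'; python3 -c "
from h import *
import pickle
print(inv(get_obs()['tool_pos']),delta(W(2,-48.6,111),down(np.pi-.03)))
c=calibration('wrist');im=save('wrist','w8.png');pickle.dump(c,open('w8.pkl','wb'))
cv2.imwrite('pics/w8z.png',cv2.resize(im[150:384,56:456],(800,468))[:,:,::-1])"
```

```text
t: 14.27
tool_pos: [0.5731, -0.03, 0.1597]
tool_rot: [0.019, 3.134, -0.009]
contact_force: [0.0, 0.2, -0.5]
opening: 0.0417
[  2.  -48.5 159.7] (array([0.04, 0.02, 4.87]), array([-0.006,  0.007, -0.001]))
```

View pics/w8z.png

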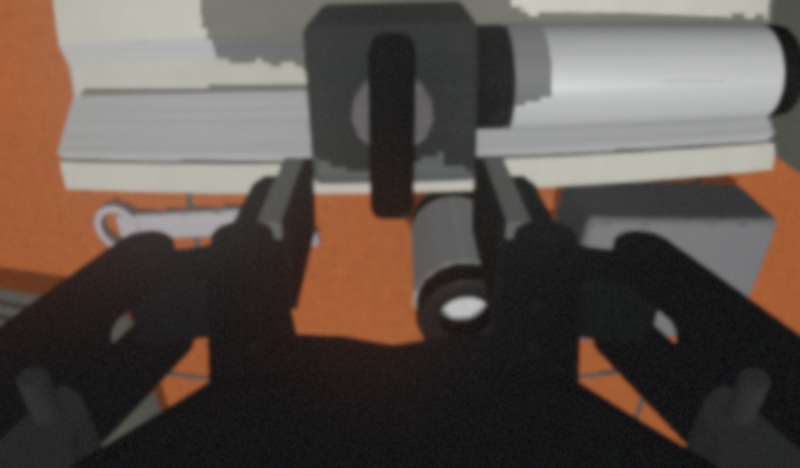

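Bar is centred between the pads (bar cols 370-413, pads about 312 and 477) and parallel to them.

```bash
python3 -c "
from h import *
import pickle
c=pickle.load(open('w8.pkl','rb'))
g=lambda u,v,z: inv(at('wrist',(56+u/2,150+v/2),z,c))
print(g(391,40,.128),g(391,212,.128),g(391,124,.128))"
python3 -m jog '[[0,0,1,0,0,0,130],[0,0,2,0,0,0,130],[0,0,3,0,0,0,130],[0,0,4,0,0,0,130],[0,0,4.7,0,0,0,130],[0,0,4.7,0,0,0,130],[0,0,4.7,0,0,0,130]]'; python3 -c "
from h import *
print(inv(get_obs()['tool_pos']),delta(W(2,-48.6,111),down(np.pi-.03)))"
```

```text
[-32.2 -48.2 128. ] [ 22.4 -49.9 128. ] [ -7. -49. 128.]
t: 14.9
tool_pos: [0.5733, -0.0303, 0.1122]
tool_rot: [0.019, 3.135, -0.009]
contact_force: [0.8, 0.6, 0.9]
opening: 0.0418
[  2.1 -48.8 112.2] (array([0.01, 0.02, 0.12]), array([-0.006,  0.006, -0.001]))
```

```bash
python3 -m jog '[[0.3,0,0.1,0,0,0,150],[0.6,0,0.1,0,0,0,170],[0.6,0,0.1,0,0,0,190],[0.6,0,0.1,0,0,0,200],[0.6,0,0.1,0,0,0,205],[0.6,0,0.1,0,0,0,255],[0.6,0,0.1,0,0,0,255],[0.6,0,0.1,0,0,0,255]]' 20; python3 -c "
from h import *
print(inv(get_obs()['tool_pos']),get_obs()['contact_force'],get_obs()['wrist_torque'])"
```

```text
t: 15.57
tool_pos: [0.5672, -0.0306, 0.1116]
tool_rot: [0.019, 3.136, -0.01]
contact_force: [-3.5, -2.1, 3.6]
opening: 0.026
[ -3.9 -48.9 111.6] [-3.45387468 -2.10416609  3.63757192] [-0.46268074  0.62335774  0.03341415]
```

```bash
python3 -m jog '[[0,0,0,0,0,0,255],[0,0,0,0,0,0,255],[0,0,0,0,0,0,255],[0,0,0,0,0,0,255]]'; python3 -c "
from h import *
print(inv(get_obs()['tool_pos']),get_obs()['contact_force'],get_obs()['wrist_torque'])"
```

```text
t: 15.9
tool_pos: [0.5672, -0.0306, 0.1116]
tool_rot: [0.019, 3.136, -0.01]
contact_force: [-2.2, -2.2, 2.5]
opening: 0.0256
[ -3.9 -48.9 111.6] [-2.21083015 -2.24952567  2.53367346] [-0.3938516   0.43327139 -0.00547367]
```

The opening stopped at 25.6 mm, so the tips caught the round collar below the bar. I'll open, raise 8 mm and grip again.

```bash
python3 -m jog '[[0,0,0,0,0,0,165],[0,0,0,0,0,0,160],[0,0,-0.4,0,0,0,160],[0,0,-0.8,0,0,0,160],[0,0,-0.8,0,0,0,200],[0,0,-0.8,0,0,0,255],[0,0,-0.8,0,0,0,255],[0,0,-0.8,0,0,0,255]]' 20; python3 -c "
from h import *
print(inv(get_obs()['tool_pos']),get_obs()['contact_force'],get_obs()['wrist_torque'])"
```

```text
t: 16.57
tool_pos: [0.5679, -0.0307, 0.1207]
tool_rot: [0.019, 3.134, -0.011]
contact_force: [-0.5, -0.3, 5.6]
opening: 0.0134
[ -3.2 -49.  120.7] [-0.51350819 -0.27705814  5.57619025] [-0.05205206  0.08032083 -0.10436732]
```

Gripped at 13.4 mm. Turning clockwise.

```bash
python3 -m jog '[[0,0,0,0,0,0.1,255],[0,0,0,0,0,0.2,255],[0,0,0,0,0,0.3,255],[0,0,0,0,0,0.4,255],[0,0,0,0,0,0.5,255],[0,0,0,0,0,0.6,255],[0,0,0,0,0,0.7,255],[0,0,0,0,0,0.7,255]]'; python3 -c "
from h import *
o=get_obs();print(inv(o['tool_pos']),o['contact_force'],o['wrist_torque'],delta(W(-3.2,-49,120),down(np.pi-1.45)))"
```

```text
t: 17.23
tool_pos: [0.568, -0.0303, 0.1206]
tool_rot: [1.094, 2.935, -0.004]
contact_force: [0.3, 0.8, 3.0]
opening: 0.0136
[ -3.1 -48.6 120.6] [0.30022108 0.84066118 2.97770456] [ 0.22525828 -0.0454283  -0.04001055] (array([-0.02, -0.04,  0.06]), array([0.004, 0.009, 0.717]))
```

```bash
python3 -m jog '[[0,0,0,0,0,0.12,255],[0,0,0,0,0,0.24,255],[0,0,0,0,0,0.36,255],[0,0,0,0,0,0.48,255],[0,0,0,0,0,0.6,255],[0,0,0,0,0,0.7,255],[0,0,0,0,0,0.73,255],[0,0,0,0,0,0.73,255]]'; python3 -c "
from h import *
o=get_obs();print(inv(o['tool_pos']),o['contact_force'],o['wrist_torque'],delta(W(-3.2,-49,120),down(np.pi-1.45)))"
```

```text
t: 17.9
tool_pos: [0.5685, -0.03, 0.1207]
tool_rot: [2.064, 2.354, 0.003]
contact_force: [1.9, 1.5, 0.1]
opening: 0.0133
[ -2.7 -48.3 120.7] [1.92063291 1.48304478 0.1203871 ] [ 0.25511298 -0.28285797  0.8176938 ] (array([-0.06, -0.06,  0.07]), array([ 0.008,  0.007, -0.009]))
```

At the stop (wrist torque 0.8 N m). Release, rise and check.

```bash
python3 -m jog '[[0,0,0,0,0,0,180],[0,0,0,0,0,0,130],[0,0,0,0,0,0,110],[0,0,0,0,0,0,110],[0,0,-3,0,0,0,110],[0,0,-6,0,0,0,110],[0,0,-10,0,0,0,110],[0,0,-12,0,0,0,110]]';  python3 -m jog '[[-4,0,-14,0,0,0,110],[-8,0,-14,0,0,0,110],[-12,0,-14,0,0,0,110],[-16,0,-14,0,0,0,110],[-18,0,-14,0,0,0,110],[-18,0,-14,0,0,0,110],[-18,0,-14,0,0,0,110],[-18,0,-14,0,0,0,110]]'; python3 -c "
from h import *
import pickle
print(get_obs()['contact_force'],inv(get_obs()['tool_pos']))
c=calibration('wrist');im=save('wrist','w9.png');pickle.dump(c,open('w9.pkl','wb'))
t=save('top','t9.png')[145:200,205:345]
a=cv2.resize(t,None,fx=5,fy=5,interpolation=cv2.INTER_CUBIC)
b=np.zeros((310,700,3),np.uint8);b[:, :600]=cv2.resize(im[0:198,64:448],(600,310))
cv2.imwrite('pics/c9.png',np.vstack([a,b])[:,:,::-1])"
```

```text
t: 18.57
tool_pos: [0.5686, -0.0296, 0.2456]
tool_rot: [2.061, 2.351, 0.007]
contact_force: [0.9, -0.5, 0.9]
opening: 0.0484
t: 19.23
tool_pos: [0.5902, -0.209, 0.3875]
tool_rot: [2.064, 2.348, 0.007]
contact_force: [-1.2, -0.1, 0.3]
opening: 0.0485
[-1.16051046 -0.12861719  0.28103993] [  15.6 -227.8  387.5]
```

View pics/c9.png

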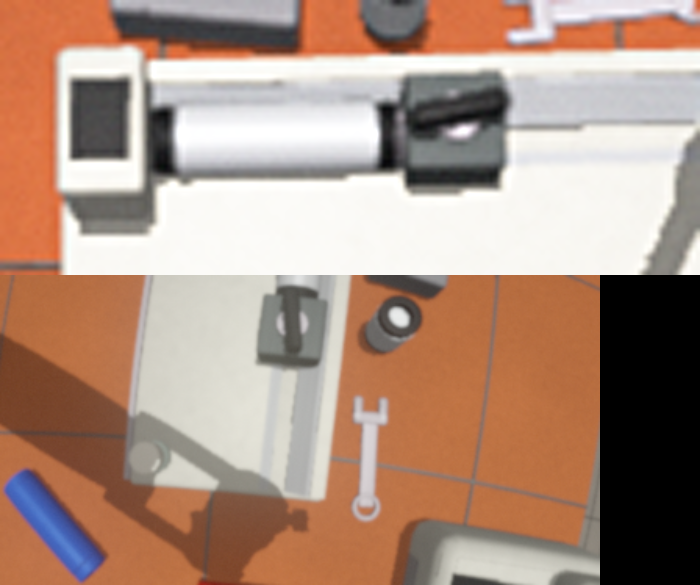

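```bash
python3 -c "
from h import *
p=[0.56620767,0.01688803,0.01923481]
f=lambda u,v: inv(at('top',(u,v),.098),p)
for u,v in [(210+585/5.3,145+75/5.3),(210+690/5.3,145+72/5.3),(205+405/5,145+75/5),(205+502/5,145+73/5)]: print(f(u,v))
print(inv(at('top',(205+398/5,145+138/5),.075),p), get_obs()['contact_force'])"
```

```text
[  28.5 -123.    98. ]
[  28.9 -182.5   98. ]
[ 28.4 -20.   98. ]
[ 28.2 -78.1  98. ]
[ -4.4 -16.1  75. ] [-0.51668899 -0.21569463 -0.49289155]
```

```bash
python3 -c "
from station import *
print(finish_job(), get_obs()['t'])"
```

```text
the job is handed in; nothing more can be done
the job is handed in; nothing more can be done
```

The job is handed in at about 19 s. The cylinder is rolled into the groove and held between both cones, and the clamp knob is turned to its stop. No verdict was reported, so this rests on my own checks.

**Rolling:** The first push, with the open jaws straddling the cylinder, went wrong. A finger climbed onto it and pressed down with about 40 N, close to the limit, though that limit is stated for the arm and gripper body. I lifted off and pushed it again from behind with closed, lower fingers, and it rolled gently in. I had no direct reading of the cylinder's speed.

**Tailstock:** I pushed until the force rose from about 7 N to about 20 N with almost no further travel, so there should be no end play. The last top picture puts the slide at about 0.131 to 0.133 m, against the ideal 0.130. The cylinder also reads about 2 mm too far towards the headstock. Both are about the size of the measuring error, and the slide stays within its 0.1265 to 0.1345 m window.

**Clamp:** The first grip caught the round collar under the bar, so I gripped again 8 mm higher. I turned the knob about 1.4 rad clockwise, until the wrist torque rose to 0.8 N m at the stop. The last picture shows the bar turned almost a quarter turn.

**End state:** The robot stands clear of everything, and the jar, wrench, short cylinder and grey box show no visible change. The bottles are outside the last picture's crop, but the arm did not go near them.

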